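# Hold the saw brakes released for a blade change

## Task

We are changing blades and I need both arbors free: lift the clip-on lockout hood straight up off the brake-release station and set it down gently, upright, on the floor of the empty large bay of the parts tray. Then turn the station's dial clockwise (seen from above) past its first two clicks to the third step, as far as it goes, and keep holding it there: it springs back when let go, so the program finishes with the gripper still holding the dial at the third step. Leave the blade flange and the tools lying on the worktop where they are.

Things in the scene. Friction and masses are not known exactly. Their poses are not given: they have to be found in the camera images.
- station: grey brake-release station bolted to the worktop: foot 150 x 118 mm, box 130 x 104 mm, flat top 46 mm high, lamp 10 mm high on it at x = +48 mm. Origin: centre of its underside, on the dial's axis; x away from the robot at yaw 0. Centred on the top, a steel guide plinth 51 x 51 x 13 mm carries the dial; a sprung ball in its +y and its -y side, 7.5 mm above the box top, snaps over the hood's rim
- hood_grip (a point): centre of the grip tab (44 mm along x, 12 mm thick along y, 26 mm high) on top of the lockout hood: loose, 90 g, square cap 60 x 60 mm, clear walls, grey lid 13 mm below this point, open rim 63 mm below. At the start the rim sits on the box top, over the dial, axes along the station's. Ball catches resist the first 5 mm of a straight pull up with about 13 N; 45 mm up it is clear of the dial
- dial_grip (a point): centre of the dial's black wing grip, on its vertical turning axis, 75 mm above the worktop: 40 mm long (x, pointer at +x), 12 mm thick (y), 24 mm high, on a skirt 37 mm across and 4 mm high on the plinth, whose top lies 16 mm below. It turns with the dial: x points 0.6 rad left (counter-clockwise) of the station's x at rest, 0.6 rad right of it at the third step. Under the hood at the start
- dial (a joint): turn of the dial, rad, clockwise seen from above: 0 at rest, steps at 0.4, 0.8 and 1.2 (third), end stop at 1.22; a click ridge before each step, at 0.2, 0.6 and 1.0. A spring drives it back to 0 from anywhere, 0.11 N m at rest, 0.21 N m at the third step; the clicks add about 0.05 N m; no step holds by itself
- tray: black parts tray, fixed, 110 (x) x 170 (y) mm, walls 2.5 mm thick and 30 mm high, floor 2.5 mm; origin: centre of its underside. A 24 mm high divider at y = +9 mm parts the empty large bay (-y side, 104 x 90 mm) from the small bay (+y side), which holds two bolts and two nuts
- tray_bay (a point): centre of the floor of the tray's empty large bay, axes along the tray's: the bay reaches 52 mm either way along x, 45 mm along y
- blade_flange_mid (a point): middle of the steel saw-blade flange lying on the worktop, 70 mm across, 22 mm high; to be left alone
- spanner_24_mid (a point): middle of the large double open-end spanner lying on the worktop, 187 x 49 x 8 mm; to be left alone
- try_square_mid (a point): middle of the beech stock (120 x 30 x 22 mm) of the try square lying on the worktop near its left edge, 120 x 188 mm with its steel blade; to be left alone

How it is judged:
On the way, in this order (a step that is already met when the one before it is completed fails the run):
1. the hood is lifted clear off the station (z of hood_grip in the frame of station above 0.145 m), for 0.1 s.
2. the hood stands in the tray's large bay, let go (z of hood_grip in the frame of tray_bay below 0.067 m and horizontal distance between hood_grip and tray_bay below 0.03 m and angle between hood_grip's own z axis and vertical below 0.1 rad and contact force between the fingers and hood below 0.1 N), for 0.2 s.
3. the dial is at the third step, held by the gripper (value of joint dial above 1.12 rad and contact force between the fingers and dial above 2 N), for 0.2 s.
At the end, for the whole second after the job is handed in: the dial is held by the gripper's fingers at its third step (more than 1.12 rad, fingers pressing on it with more than 2 N) and the hood stands upright (within 0.1 rad) on the floor of the tray's large bay, its middle within 30 mm of the bay's middle (all of step 2 and all of step 3 and contact force between hood and dial below 0.1 N); the arm keeps its last pose, push and grip.
It fails at once if the hood is dropped (it falls faster than 0.5 m/s out of the fingers) (linear speed of hood above 0.5 m/s and contact force between the fingers and hood below 0.05 N).
It fails at once if the blade flange, the large spanner or the try square is moved by more than 25 mm (distance of any of blade_flange_mid, spanner_24_mid, try_square_mid from where it was at the start of the episode above 0.025 m).
It also fails if it takes over 51 s, if anything falls off the work surface, if the arm or the gripper's body presses on something with over 40 N, if the wrist force passes 120 N, or if a joint passes its speed limit or range.

## Robot

A 7-joint arm with a two-finger parallel gripper is mounted at the origin on a cart in front of the work surface, level with it; the furniture and walls round the work are solid. World frame = base frame: x ahead of the robot, y to its left, z up, the work surface at z = 0. Lengths are in m, angles in rad, forces in N, time in s.
With the tool pointing down it reaches from about 0.4 to 0.85 m from the base axis. Payload 4.5 kg.
Tool frame: the origin (TCP) lies on the centre line of the jaws, within the pads' length; the fingertips stand r.tip_extent ahead of it and the grasp point (between the pads) is the TCP (r.tip_extent is the distance from the TCP to the fingertips, in m); z points along the fingers, y is the line along which they close (so a half turn about z gives the same grasp; the last joint's range is limited). The gripper opens to 88 mm and grips with 3 to 60 N. Pads are 18 mm wide; open, the fingers measure 123 mm over their backs; the gripper's body (75 mm by 187 mm) begins 45 mm behind the grasp point.
Start: joints at [-1.258, 0.689, -0.195, 1.565, 0.157, 0.902, -0.215], TCP at [0.172, 0.601, 0.258] pointing down, gripper open.
Joint ranges: [-3.01, 3.01], [-0.46, 2.08], [-1.47, 1.51], [0.13, 2.56], [-1, 4.14], [0.04, 2.09], [-2.66, 2.66]. Speed limits (rad/s): [2.57, 2.57, 3.14, 3.14, 3.14, 3.14, 3.14].

## Interface

Orientations are given as a unit quaternion [x, y, z, w].
In Python, from plant import sensors, vision, finish_job, r gives the robot as it stands. The module is installed in compiled form; this text tells all that it offers.
- The arm moves only by the tool step_arm, never from a script. Its argument "steps" is a list of rows, each a list of 2 entries, a list of its own where there are three numbers: the shift along the tool's x, y, z in cm, then the turn, a rotation vector about the tool's x, y, z in degrees. A call has 1 to 12 rows; each row shifts and turns the commanded pose from where the row before left it, along the tool's axes as they then stand; what a row does not reach is not made up. A row lasts 1/8 s, in which the tool goes at most 62.5 mm and 10.7 degrees, less where a joint would pass 70% of its speed; a pose out of reach is approached as far as the arm can. A call with a gripper value outside its range is refused whole. "claw" is the opening, from -1 (shut) to 1 (fully open), set as the call begins (left out, the last holds). The fingers move at their own pace and stop on an object; "grip_force" is the grip in N (left out, the last holds). Time passes only in rows, so rows that do not move let the fingers close. It gives the time, the measured TCP pose, the force, the opening and the grip force at its end, in the units of the state.
- sensors.get_state(): the state, without advancing time (a new reading comes with each control period).
- vision.snapshot(name): name is "scene" or "top" or "wrist"; returns a dict with "img" (480x640x3 uint8, red, green, blue), "fx", "fy", "cx", "cy" (pixels), "position" and "rotation" of the camera in the world. Camera axes: x right, y down, z forward; pixel columns grow to the right and rows downward; lengths in m; the calibration is good to about 2 mm. A picture is of the moment at which its call begins. There is no depth.
- finish_job(): hands the job in; it is judged then, once.
The state is a dict: "clock": time; "q": joint angles; "qd": joint speeds; "joint_torque": joint torques, N m; "tool_pos": TCP position; "eef_rot": TCP orientation; "contact_force": force on the tool from outside, world axes, zero at the start; "moment": the same for the moment, N m; "opening": opening from 0.0 (shut) to 1.0 (fully open); "finger_force": force on a finger pad.
Only numpy, scipy, OpenCV 4.12 (cv2) and the standard library are available. Lean on these libraries where they do the work, as an engineer would, in place of code of your own. Each camera call takes 0.05 s, during which the arm holds its last target. There are 200 camera calls.

## Working session

There is one attempt and no reset: what is moved stays moved. The work goes in short steps, Python scripts to look and compute and a tool call to move; the robot and the scene stay as the last step left them, time stands still between calls to the robot, and variables do not carry over. Pictures are saved under pics/ and viewed, at most 10 in all, crops included, and the job is handed in when it is done.

Besides the shell and the picture viewer there is one more tool, called as name(argument=value, ...), one argument or row to a line, values as JSON. step_arm: Moves the arm, as the interface text tells. Its arguments: {"type":"object","properties":{"steps":{"type":"array"},"claw":{"type":"number"},"grip_force":{"type":"number"}},"required":["steps"]}

```bash
mkdir -p pics; cat > h.py <<'E'
import numpy as np, cv2
from plant import sensors, vision, finish_job, r
def snap(name,f=None):
    s=vision.snapshot(name)
    if f: cv2.imwrite('pics/'+f,s['img'][:,:,::-1]); 
    import pickle; pickle.dump(s,open(f'pics/{name}.pkl','wb'))
    return s
def ray(s,u,v,z):
    d=np.array(s['rotation'])@np.array([(u-s['cx'])/s['fx'],(v-s['cy'])/s['fy'],1]); p=np.array(s['position'])
    return p+d*(z-p[2])/d[2]
def proj(s,P):
    c=np.array(s['rotation']).T@(np.array(P)-np.array(s['position'])); return c[0]/c[2]*s['fx']+s['cx'],c[1]/c[2]*s['fy']+s['cy']
E
python3 - <<'E'
from h import *
for n in('scene','top'):
    s=snap(n,n+'1.png'); print(n,s['position'],np.round(s['rotation'],3).tolist(),s['fx'])
st=sensors.get_state(); print(st); print(r.tip_extent)
E
```

```text
scene [-0.07129091 -0.59590994  0.80628957] [0.819, -0.34, 0.168, -0.43] 597.8845138503937
top [0.42290566 0.1314111  1.25695265] [-0.697, 0.712, -0.055, 0.067] 438.7484445629136
{'clock': 0.1, 'q': array([-1.2582017 ,  0.68989159, -0.19452176,  1.56623128,  0.15727135,
        0.9025007 , -0.2150646 ]), 'qd': array([ 0.00211221, -0.00270858,  0.0001618 , -0.00120247,  0.0024235 ,
       -0.00043711,  0.00263406]), 'joint_torque': array([-3.72080496e-03, -5.28487444e+01, -1.27190776e+00, -1.53834611e+01,
       -5.26090153e-02,  1.96980422e-03,  3.59341936e-05]), 'tool_pos': array([0.17188341, 0.60034386, 0.2569979 ]), 'eef_rot': array([ 1.38899627e-01,  9.90306124e-01, -8.19083879e-04, -6.56944363e-05]), 'contact_force': array([0.96353589, 1.17522303, 0.23360862]), 'moment': array([ 0.00270895,  0.00279982, -0.01012755]), 'finger_force': 0.0, 'opening': 1.0002859433923692}
0.019
```

View pics/top1.png

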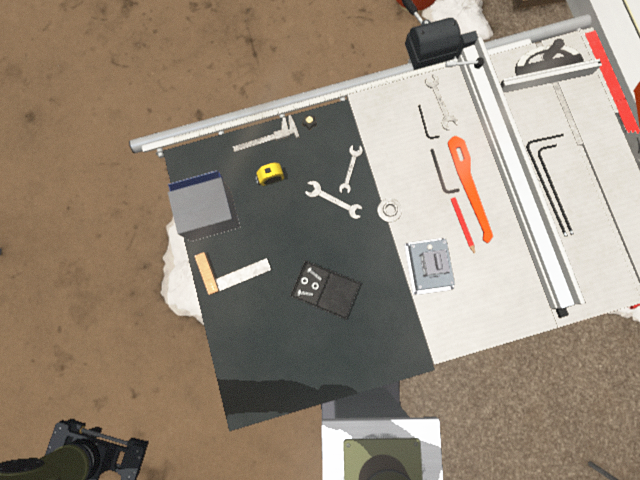

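View pics/scene1.png

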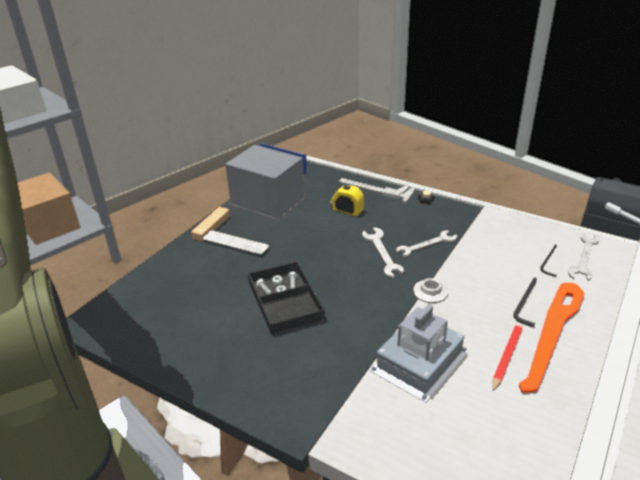

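The top view shows the station near pixel (432,265), with the hood on it, the tray near (327,290) with its empty bay on the right at about (343,295), and the flange at (390,210). The rotation is a quaternion. I'll enlarge both regions.

```bash
sed -i "s/    return s$/    return fix(s)/; s/^def snap/from scipy.spatial.transform import Rotation as R\ndef fix(s):\n    s['rotation']=R.from_quat(s['rotation']).as_matrix(); return s\ndef snap/" h.py
python3 - <<'E'
from h import *
a=cv2.imread('pics/top1.png')[225:330,285:465]; cv2.imwrite('pics/topc.png',cv2.resize(a,(792,462),interpolation=cv2.INTER_CUBIC))
a=cv2.imread('pics/scene1.png')[250:405,240:475]; cv2.imwrite('pics/scenec.png',cv2.resize(a,(799,527),interpolation=cv2.INTER_CUBIC))
E
```

```text
(no output)
```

View pics/topc.png

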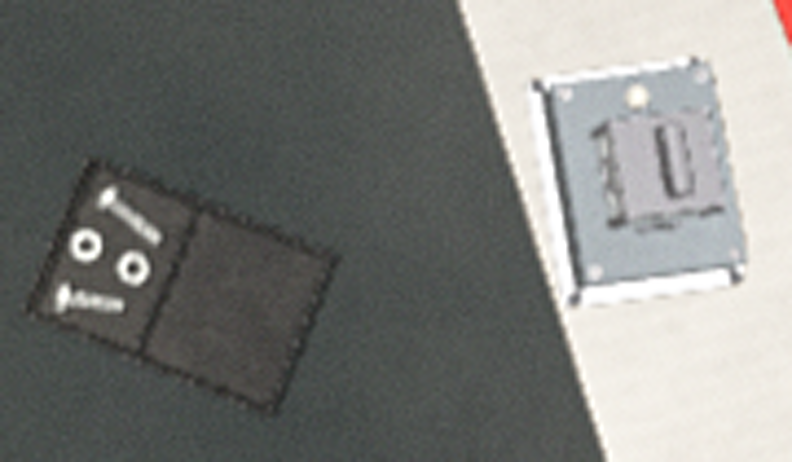

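View pics/scenec.png

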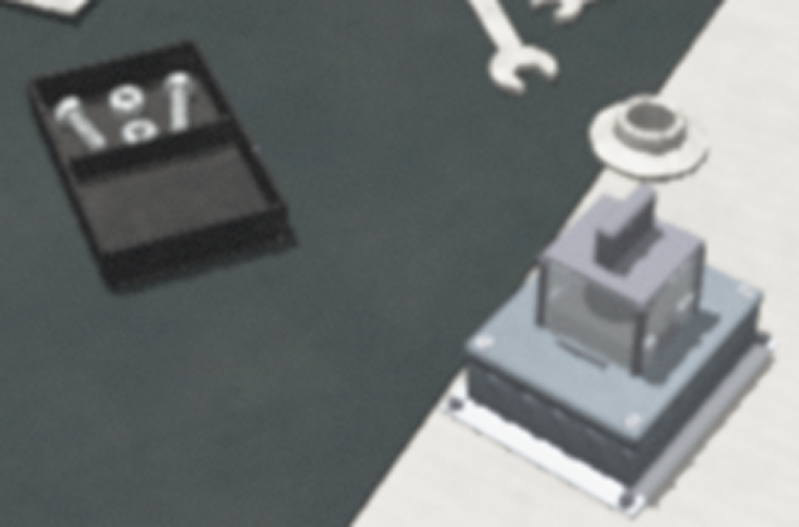

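The crops show the tray's rim corners (top crop (95,160), (335,258), (275,410), (32,312)), the hood lid, tab, and box-top corners. Next I fit the poses across both cameras.

```bash
cat > fit.py <<'E'
from h import *
import pickle
from scipy.optimize import least_squares
C={n:fix(pickle.load(open(f'pics/{n}.pkl','rb'))) if not 0 else 0 for n in('top','scene')} 
px=lambda n,u,v:(285+u/4.4-.4,225+v/4.4-.4) if n=='top' else (240+u/3.4-.35,250+v/3.4-.35)
def fit(obs,x0):
    def res(p):
        o=[]
        for n,u,v,X,Y,Z in obs:
            P=[p[0]+X*np.cos(p[2])-Y*np.sin(p[2]),p[1]+X*np.sin(p[2])+Y*np.cos(p[2]),Z]
            o+=list(np.subtract(proj(C[n],P),px(n,u,v)))
        return np.array(o)
    s=least_squares(res,x0,loss='soft_l1'); return s.x,res(s.x).reshape(-1,2)
t,s='top','scene'
tr=[(t,95,160,.055,.085,.03),(t,335,258,.055,-.085,.03),(t,275,410,-.055,-.085,.03),(t,32,312,-.055,.085,.03),
(s,30,85,-.055,.085,.03),(s,190,42,.055,.085,.03),(s,287,210,.055,-.085,.03),(s,105,258,-.055,-.085,.03)]
st=[(t,610,120,.03,.03,.096),(t,712,113,.03,-.03,.096),(t,722,207,-.03,-.03,.096),(t,650,175,0,0,.046),(t,637,96,.048,0,.056),(t,578,298,-.065,.052,.046),
(s,543,258,-.03,.03,.096),(s,640,305,-.03,-.03,.096),(s,703,243,.03,-.03,.096),(s,470,350,-.065,.052,.046),(s,640,440,-.065,-.052,.046),(s,762,290,.065,-.052,.046)]
for nm,o in(('tray',tr),('st',st)):
  c=ray(C[t],*px(t,*np.mean([q[1:3] for q in o if q[0]==t],0)),.05)
  for sub in(o,[q for q in o if q[0]==t],[q for q in o if q[0]==s]):
    p,e=fit(sub,[c[0],c[1],-.1]); print(nm,p.round(4),len(sub)); 
    if sub is o: print(e.round(1).tolist())
    if nm=='tray': print('  bay',p[:2]+(-.0375)*np.array([-np.sin(p[2]),np.cos(p[2])]))
print('flange',ray(C[t],390,210,.01))
E
python3 fit.py
```

```text
tray [ 0.4992  0.1393 -0.4104] 8
[[-0.5, -0.1], [1.1, 0.5], [0.1, 3.1], [-1.5, 1.6], [-0.5, -1.0], [2.3, -0.5], [1.5, -0.6], [0.1, 0.2]]
  bay [0.48419409 0.10494073]
tray [ 0.5024  0.1387 -0.4114] 4
  bay [0.48744514 0.10431323]
tray [ 0.4969  0.1397 -0.4012] 4
  bay [0.48230361 0.10518726]
st [ 0.5624 -0.1552  0.133 ] 12
[[-0.0, 1.5], [-1.0, -0.3], [1.3, 0.5], [-0.1, 0.6], [0.3, 1.0], [2.1, -1.1], [-0.8, -0.9], [1.2, 0.2], [0.4, -1.4], [-2.2, -0.9], [-0.2, 0.2], [1.0, -0.3]]
st [ 0.5639 -0.154   0.0856] 6
st [ 0.5614 -0.1556  0.1422] 6
flange [ 0.73005932 -0.05127805  0.01      ]
```

Both views agree: station at about (0.562, -0.155) with yaw about 0.13, and bay at about (0.485, 0.105) with yaw -0.41. I'll move toward the station, turning first.

step_arm(
  steps=[
    [[0, 0, -0.5], [0, 0, -8]],
    [[0, 0, -0.5], [0, 0, -8]],
    [[0, 0, 0], [0, 0, -7.6]],
    [[-1.8, -5, 0], [0, 0, 0]],
    [[-1.8, -5, 0], [0, 0, 0]],
    [[-1.8, -5, 0], [0, 0, 0]],
    [[-1.8, -5, 0], [0, 0, 0]],
    [[-1.8, -5, 0], [0, 0, 0]],
    [[-1.8, -5, 0], [0, 0, 0]],
    [[-1.8, -5, 0], [0, 0, 0]],
    [[-1.8, -5, 0], [0, 0, 0]],
    [[-1.8, -5, 0], [0, 0, 0]],
  ],
  claw=1,
)

```text
clock: 1.6
tool_pos: [0.3928, 0.1747, 0.2676]
eef_rot: [-0.067, 0.998, 0.0, -0.0]
contact_force: [0.1, 0.5, 0.3]
opening: 0.996
finger_force: 0.0
```

```bash
cat > to.py <<'E'
# usage: to.py x y z yaw(of jaw-frame rel. world, deg): turn first, then shift in the turned tool axes
import sys
from h import *
st=sensors.get_state(); x,y,z,w=map(float,sys.argv[1:5]); M=R.from_quat(st['eef_rot'])
best=None
for k in(0,180):
    T=R.from_euler('z',w+k,degrees=True)*R.from_matrix(np.diag([-1.,1,-1])); rv=(M.inv()*T).as_rotvec(degrees=True)
    if best is None or np.linalg.norm(rv)<np.linalg.norm(best[0]): best=(rv,T)
print('t',round(st['clock'],2),'pos',st['tool_pos'].round(4),'q',st['q'].round(2),'open',round(st['opening'],3),'F',np.round(st['contact_force'],1),'M',np.round(st['moment'],2),'ff',round(st['finger_force'],1))
print('turn',best[0].round(1),'shift cm',(best[1].inv().apply(np.array([x,y,z])-st['tool_pos'])*100).round(2),'in present axes',(M.inv().apply(np.array([x,y,z])-st['tool_pos'])*100).round(2))
E
python3 to.py .562 -.155 .25 7.6
```

```text
t 1.6 pos [0.3928 0.1747 0.2676] q [-0.27  0.44 -0.38  2.1   0.27  0.64  0.88] open 0.996 F [0.1 0.5 0.3] M [ 0.05 -0.05 -0.01] ff 0.0
turn [ 0. -0.  0.] shift cm [-12.41 -34.92   1.76] in present axes [-12.38 -34.93   1.76]
```

step_arm(
  steps=[
    [[-1.77, -5, 0], [0, 0, 0]],
    [[-1.77, -5, 0], [0, 0, 0]],
    [[-1.77, -5, 0], [0, 0, 0]],
    [[-1.77, -5, 0], [0, 0, 0]],
    [[-1.77, -5, 0], [0, 0, 0]],
    [[-1.77, -5, 0], [0, 0, 0]],
    [[-1.77, -4.9, 0], [0, 0, 0]],
    [[0, 0, 0], [0, 0, 0]],
    [[0, 0, 0], [0, 0, 0]],
  ],
)

```text
clock: 2.72
tool_pos: [0.5609, -0.1522, 0.2672]
eef_rot: [-0.067, 0.998, 0.001, -0.001]
contact_force: [-0.2, 0.6, 0.1]
opening: 1.001
finger_force: 0.0
```

```bash
python3 to.py .562 -.155 .25 7.6; python3 -c "
from h import *
s=snap('wrist','wrist1.png'); print(s['position'],s['fx'])
for P in([.562,-.155,.122],[.562,-.155,.046]): print(proj(s,P))"
```

```text
t 2.73 pos [ 0.5609 -0.1522  0.2672] q [ 0.41  0.64 -0.39  1.68  0.29  0.88  1.61] open 1.001 F [-0.2  0.6  0.1] M [ 0.06 -0.01 -0.01] ff 0.0
turn [ 0.1 -0.1  0.1] shift cm [-0.08 -0.29  1.72] in present axes [-0.08 -0.29  1.72]
[ 0.49588158 -0.16157387  0.39523729] 335.9065152336322
(np.float64(316.5096716765292), np.float64(237.10525058615295))
(np.float64(317.0781600878216), np.float64(220.09972657791354))
```

View pics/wrist1.png

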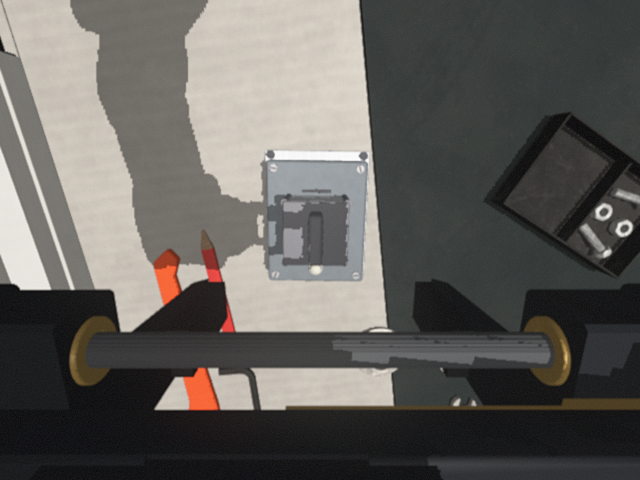

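The wrist view shows the station with screws at (273,169), (361,169), (357,276) and (275,276), the lamp at (316,270) and the tab top at about (309–324, 212–263). Its axes lie along the image axes.

```bash
python3 - <<'E'
from h import *
import pickle
s=fix(pickle.load(open('pics/wrist.pkl','rb')))
p=np.array([ray(s,u,v,.047)[:2] for u,v in((273,169),(361,169),(357,276),(275,276))]); print(p.round(4).tolist(),p.mean(0))
d=p[3]+p[2]-p[0]-p[1]; e=p[1]+p[2]-p[0]-p[3]; print(np.degrees(np.arctan2(d[1],d[0])),np.degrees(np.arctan2(-e[0],e[1])),np.linalg.norm(d)/2,np.linalg.norm(e)/2)
print('lamp',ray(s,316,270,.056))
a=s['img'][140:300,240:400,::-1]; cv2.imwrite('pics/w1c.png',cv2.resize(a,(640,640))[0:600])
E
```

```text
[[0.5157, -0.2062], [0.5038, -0.1179], [0.6179, -0.1033], [0.6299, -0.1927]] [ 0.56680617 -0.1549866 ]
7.012088811070892 7.662816374729349 0.1149890689665213 0.08966029859945474
lamp [ 0.61383045 -0.14921473  0.056     ]
```

View pics/w1c.png

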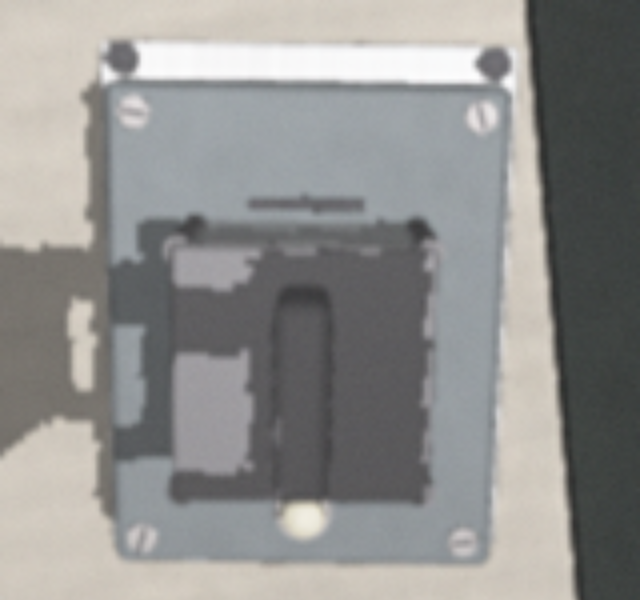

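step_arm(
  steps=[
    [[-0.47, -0.35, 2], [0, 0, 0]],
    [[0, 0, 4], [0, 0, 0]],
    [[0, 0, 4], [0, 0, 0]],
    [[0, 0, 2.5], [0, 0, 0]],
    [[0, 0, 1.4], [0, 0, 0]],
    [[0, 0, 0.8], [0, 0, 0]],
    [[0, 0, 0], [0, 0, 0]],
    [[0, 0, 0], [0, 0, 0]],
  ],
)

```text
clock: 3.78
tool_pos: [0.5672, -0.156, 0.1215]
eef_rot: [-0.067, 0.998, -0.0, 0.001]
contact_force: [0.5, -0.1, 0.3]
opening: 0.997
finger_force: 0.0
```

```bash
python3 to.py .566 -.155 .118 7.4
```

```text
t 3.77 pos [ 0.5672 -0.156   0.1215] q [ 0.36  0.84 -0.29  1.79  0.41  0.58  1.52] open 0.997 F [ 0.5 -0.1  0.3] M [ 0.04 -0.03 -0.01] ff 0.0
turn [-0.   0.1  0.2] shift cm [0.1  0.11 0.35] in present axes [0.1  0.11 0.35]
```

step_arm(
  steps=[
    [[0.1, 0.1, 0.3], [0, 0, 0]],
    [[0, 0, 0], [0, 0, 0]],
    [[0, 0, 0], [0, 0, 0]],
    [[0, 0, 0], [0, 0, 0]],
    [[0, 0, 0], [0, 0, 0]],
    [[0, 0, 0], [0, 0, 0]],
    [[0, 0, 0], [0, 0, 0]],
    [[0, 0, 0], [0, 0, 0]],
  ],
  claw=-1,
  grip_force=40,
)

```text
clock: 4.78
tool_pos: [0.5654, -0.1551, 0.1177]
eef_rot: [-0.066, 0.998, 0.0, -0.0]
contact_force: [-0.5, 1.0, -1.2]
opening: 0.13
finger_force: 40.0
```

```bash
python3 to.py .566 -.155 .118 7.4
```

```text
t 4.78 pos [ 0.5654 -0.1551  0.1177] q [ 0.36  0.84 -0.29  1.79  0.41  0.57  1.51] open 0.13 F [-0.5  1.  -1.2] M [-0.01 -0.02 -0.05] ff 40.0
turn [ 0.  -0.   0.2] shift cm [-0.06  0.   -0.03] in present axes [-0.06  0.   -0.03]
```

step_arm(
  steps=[
    [[0, 0, -0.3], [0, 0, 0]],
    [[0, 0, -0.3], [0, 0, 0]],
    [[0, 0, -0.3], [0, 0, 0]],
    [[0, 0, -0.5], [0, 0, 0]],
    [[0, 0, -1], [0, 0, 0]],
    [[0, 0, -1.5], [0, 0, 0]],
    [[0, 0, -2], [0, 0, 0]],
    [[0, 0, -2], [0, 0, 0]],
    [[0, 0, -1.5], [0, 0, 0]],
    [[0, 0, -0.6], [0, 0, 0]],
    [[0, 0, 0], [0, 0, 0]],
    [[0, 0, 0], [0, 0, 0]],
  ],
)

```text
clock: 6.28
tool_pos: [0.5649, -0.155, 0.217]
eef_rot: [-0.067, 0.998, 0.0, -0.001]
contact_force: [-0.1, -0.1, -0.9]
opening: 0.13
finger_force: 40.0
```

```bash
python3 to.py .485 .105 .16 -23.5
```

```text
t 6.28 pos [ 0.5649 -0.155   0.217 ] q [ 0.4   0.7  -0.36  1.72  0.33  0.78  1.58] open 0.13 F [-0.1 -0.1 -0.9] M [0.05 0.02 0.01] ff 40.0
turn [ 0.  -0.1 31.1] shift cm [17.7  20.66  5.7 ] in present axes [ 4.46 26.83  5.72]
```

The hood is free, at 0.9 N weight. I'll check the tray's pose from the first wrist picture (its outer rim corners at about (567,113) and (486,200)).

```bash
python3 - <<'E'
from h import *
import pickle
s=fix(pickle.load(open('pics/wrist.pkl','rb')))
a,b=ray(s,567,113,.03)[:2],ray(s,486,200,.03)[:2]; print(a,b,np.linalg.norm(b-a)); d=(b-a)/np.linalg.norm(b-a); n=np.array([-d[1],d[0]])
print(np.arctan2(d[1],d[0]),'bay',(a+b)/2+n*(.085-.0375))
E
```

```text
[0.42102958 0.08342481] [0.51851885 0.02448149] 0.11392310185752443
-0.5438048183519318 bay [0.49435051 0.0946011 ]
```

step_arm(
  steps=[
    [[0.5, 3, 0], [0, 0, 0]],
    [[0.7, 4, 0], [0, 0, 0]],
    [[0.7, 4, 0], [0, 0, 0]],
    [[0.7, 4, 0], [0, 0, 0]],
    [[0.7, 4, 0], [0, 0, 0]],
    [[0.6, 4, 0], [0, 0, 0]],
    [[0.5, 3.8, 0], [0, 0, 0]],
    [[0, 0, 0], [0, 0, 8]],
    [[0, 0, 0], [0, 0, 8]],
    [[0, 0, 0], [0, 0, 8]],
    [[0, 0, 0], [0, 0, 7]],
    [[0, 0, 0], [0, 0, 0]],
  ],
)

```text
clock: 7.78
tool_pos: [0.4859, 0.1048, 0.2173]
eef_rot: [0.202, 0.979, -0.0, -0.0]
contact_force: [-0.0, 0.6, -0.8]
opening: 0.137
finger_force: 40.0
```

```bash
python3 to.py .486 .105 .16 -23.5; python3 - <<'E'
from h import *
s=snap('wrist'); a=s['img'][60:300,160:480,::-1]; cv2.imwrite('pics/w2c.png',cv2.resize(a,(800,600)))
for X,Y in((-.055,-.085),(.055,-.085),(-.055,.085),(.055,.085)):
    c,n=np.cos(-.41),np.sin(-.41); u,v=proj(s,[.4992+.002+c*X-n*Y,.1393+n*X+c*Y,.03]); print(round((u-160)*2.5),round((v-60)*2.5))
E
```

```text
t 7.78 pos [0.4859 0.1048 0.2173] q [-0.21  0.59 -0.15  1.99  0.16  0.58  0.7 ] open 0.137 F [-0.   0.6 -0.8] M [-0.03 -0.01 -0.01] ff 40.0
turn [-0.  -0.   0.2] shift cm [0.   0.02 5.73] in present axes [-0.    0.02  5.73]
272 267
282 549
736 269
707 551
```

View pics/w2c.png

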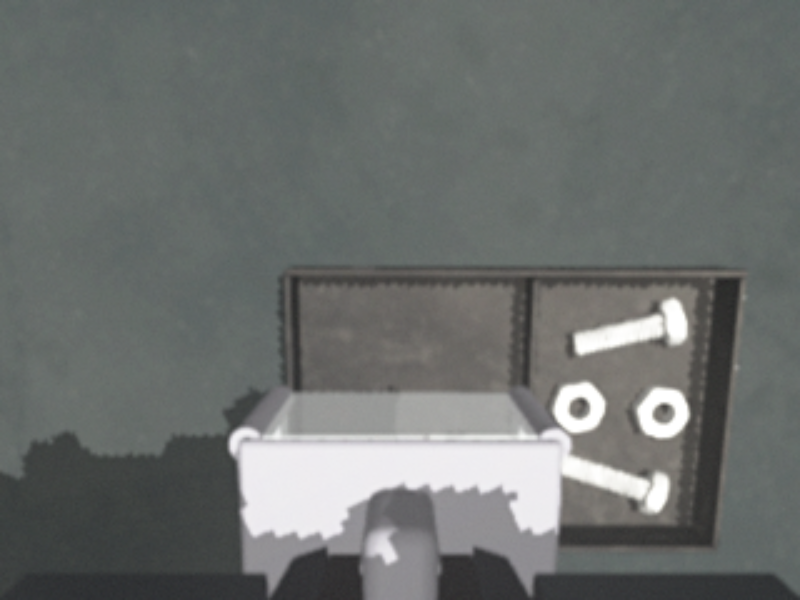

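The picture shows the tray's rim corners about 11 crop pixels (about 4 mm) farther toward +y than predicted. The edges are parallel to the hood. I'll shift 0.4 cm along tool y and go down.

step_arm(
  steps=[
    [[0, 0.4, 1], [0, 0, 0]],
    [[0, 0, 2.5], [0, 0, 0]],
    [[0, 0, 3], [0, 0, 0]],
    [[0, 0, 3], [0, 0, 0]],
    [[0, 0, 2], [0, 0, 0]],
    [[0, 0, 1.2], [0, 0, 0]],
    [[0, 0, 0.7], [0, 0, 0]],
    [[0, 0, 0.3], [0, 0, 0]],
    [[0, 0, 0], [0, 0, 0]],
    [[0, 0, 0], [0, 0, 0]],
  ],
)

```text
clock: 9.07
tool_pos: [0.4881, 0.1085, 0.0812]
eef_rot: [0.203, 0.979, 0.0, 0.0]
contact_force: [0.1, 0.1, -1.4]
opening: 0.136
finger_force: 40.0
```

```bash
python3 to.py .486 .109 .074 -23.5
```

```text
t 9.07 pos [0.4881 0.1085 0.0812] q [-0.27  0.84 -0.07  2.07  0.22  0.24  0.64] open 0.136 F [ 0.1  0.1 -1.4] M [ 0.01 -0.03 -0.  ] ff 40.0
turn [0.  0.  0.1] shift cm [ 0.22 -0.04  0.72] in present axes [ 0.22 -0.04  0.72]
```

step_arm(
  steps=[
    [[0, 0, 0.3], [0, 0, 0]],
    [[0, 0, 0.2], [0, 0, 0]],
    [[0, 0, 0.1], [0, 0, 0]],
    [[0, 0, 0.1], [0, 0, 0]],
    [[0, 0, 0], [0, 0, 0]],
  ],
)

```text
clock: 9.7
tool_pos: [0.4878, 0.1083, 0.074]
eef_rot: [0.203, 0.979, -0.0, 0.0]
contact_force: [-0.7, -0.9, 2.9]
opening: 0.137
finger_force: 40.0
```

The hood is on the floor: the height matches and there is light contact. I'll release and rise.

step_arm(
  steps=[
    [[0, 0, 0], [0, 0, 0]],
    [[0, 0, 0], [0, 0, 0]],
    [[0, 0, 0], [0, 0, 0]],
    [[0, 0, 0], [0, 0, 0]],
    [[0, 0, -1], [0, 0, 0]],
    [[0, 0, -3], [0, 0, 0]],
    [[0, 0, -4], [0, 0, 0]],
    [[0, 0, -4], [0, 0, 0]],
    [[0, 0, -2], [0, 0, 0]],
    [[0, 0, 0], [0, 0, 0]],
  ],
  claw=0.3,
  grip_force=30,
)

```text
clock: 10.95
tool_pos: [0.4887, 0.1085, 0.2155]
eef_rot: [0.203, 0.979, 0.001, 0.002]
contact_force: [-0.4, 0.1, 0.0]
opening: 0.65
finger_force: 0.0
```

```bash
python3 to.py .566 -.155 .2 20; python3 - <<'E'
from h import *
s=snap('scene'); a=s['img'][250:405,240:475,::-1]; cv2.imwrite('pics/s2c.png',cv2.resize(a,(799,527),interpolation=cv2.INTER_CUBIC))
E
```

```text
t 10.95 pos [0.4887 0.1085 0.2155] q [-0.21  0.59 -0.16  1.99  0.16  0.57  0.68] open 0.65 F [-0.4  0.1  0. ] M [-0.03 -0.    0.02] ff 0.0
turn [  0.1   0.2 -43.4] shift cm [  1.75 -27.41   1.55] in present axes [-17.55 -21.12   1.55]
```

View pics/s2c.png

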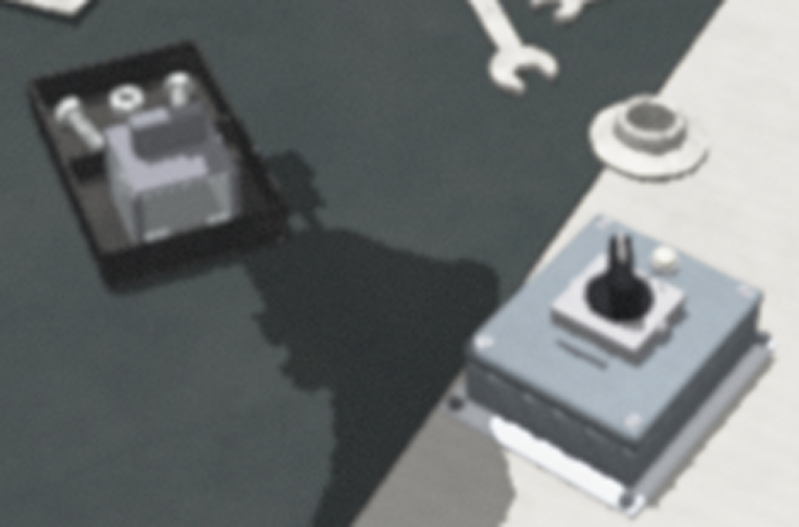

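The hood stands upright in the large bay, and the dial is exposed. Now to the dial, with the jaws square to the wing at rest (yaw about 41.8°).

step_arm(
  steps=[
    [[-2, -2.4, 0], [0, 0, 0]],
    [[-3.9, -4.7, 0], [0, 0, 0]],
    [[-3.9, -4.7, 0], [0, 0, 0]],
    [[-3.9, -4.7, 0], [0, 0, 0]],
    [[-3.85, -4.6, 0], [0, 0, 0]],
    [[0, 0, 0], [0, 0, -9.5]],
    [[0, 0, 0], [0, 0, -9.5]],
    [[0, 0, 0], [0, 0, -9.5]],
    [[0, 0, 0], [0, 0, -9.5]],
    [[0, 0, 0], [0, 0, -9.5]],
    [[0, 0, 0], [0, 0, -9.5]],
    [[0, 0, 0], [0, 0, -8.2]],
  ],
)

```text
clock: 12.5
tool_pos: [0.5643, -0.1548, 0.212]
eef_rot: [-0.359, 0.933, 0.001, -0.001]
contact_force: [0.6, -0.2, 0.4]
opening: 0.653
finger_force: 0.0
```

```bash
python3 to.py .566 -.155 .085 41.8; python3 - <<'E'
from h import *
s=snap('wrist'); a=s['img'][140:290,220:420,::-1]; cv2.imwrite('pics/w3c.png',cv2.resize(a,(800,600)))
f=lambda P:(np.subtract(proj(s,P),(220,140))*4).round().tolist()
w=np.radians(41.8);c=np.array([.566,-.155]);d=np.array([np.cos(w),np.sin(w)])
print([f([*(c+k*d),.087]) for k in(-.02,0,.02)],f([*c,.059]))
for k in(0,90,180,270):
    a=np.radians(7.4+45+k); print(f([*(c+.0255*2**.5*np.array([np.cos(a),np.sin(a)])),.059]))
E
```

```text
t 12.5 pos [ 0.5643 -0.1548  0.212 ] q [ 0.5   0.74 -0.54  1.72  0.49  0.82  2.03] open 0.653 F [ 0.6 -0.2  0.4] M [ 0.04 -0.01 -0.02] ff 0.0
turn [ 0.2 -0.1  0.3] shift cm [-0.11 -0.13 12.7 ] in present axes [-0.13 -0.17 12.7 ]
[[392.0, 315.0], [392.0, 416.0], [391.0, 514.0]] [392.0, 383.0]
[421.0, 539.0]
[558.0, 354.0]
[361.0, 217.0]
[228.0, 412.0]
```

View pics/w3c.png

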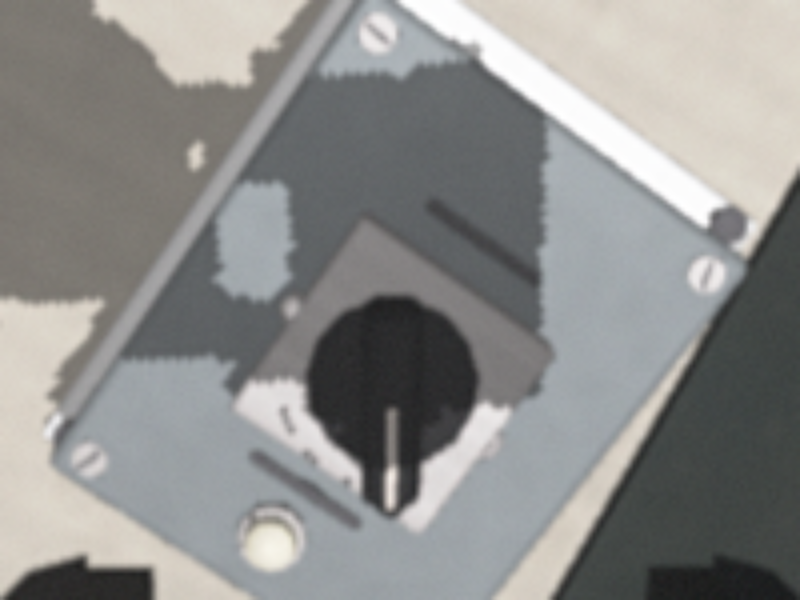

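The predicted plinth corners and pointer tip (391,514) match the picture within about 1 mm, so I'll go down and grip.

step_arm(
  steps=[
    [[-0.1, -0.15, 2], [0, 0, 0.3]],
    [[0, 0, 3.5], [0, 0, 0]],
    [[0, 0, 3.5], [0, 0, 0]],
    [[0, 0, 2], [0, 0, 0]],
    [[0, 0, 1], [0, 0, 0]],
    [[0, 0, 0.4], [0, 0, 0]],
    [[0, 0, 0], [0, 0, 0]],
    [[0, 0, 0], [0, 0, 0]],
  ],
)

```text
clock: 13.55
tool_pos: [0.5674, -0.1554, 0.0904]
eef_rot: [-0.354, 0.935, -0.0, 0.001]
contact_force: [0.0, 0.3, -0.6]
opening: 0.653
finger_force: 0.0
```

```bash
python3 to.py .566 -.155 .085 41.8
```

```text
t 13.55 pos [ 0.5674 -0.1554  0.0904] q [ 0.43  0.91 -0.42  1.79  0.63  0.58  1.91] open 0.653 F [ 0.   0.3 -0.6] M [0.03 0.1  0.02] ff 0.0
turn [-0.1  0.  -0.3] shift cm [0.08 0.13 0.54] in present axes [0.08 0.13 0.54]
```

step_arm(
  steps=[
    [[0.08, 0.1, 0.5], [0, 0, -0.3]],
    [[0, 0, 0], [0, 0, 0]],
    [[0, 0, 0], [0, 0, 0]],
    [[0, 0, 0], [0, 0, 0]],
    [[0, 0, 0], [0, 0, 0]],
    [[0, 0, 0], [0, 0, 0]],
  ],
  claw=-1,
  grip_force=45,
)

```text
clock: 14.3
tool_pos: [0.5658, -0.1552, 0.0848]
eef_rot: [-0.357, 0.934, 0.0, 0.0]
contact_force: [-0.4, -0.3, 0.1]
opening: 0.134
finger_force: 45.0
```

```bash
python3 to.py .566 -.155 .085 41.8
```

```text
t 14.3 pos [ 0.5658 -0.1552  0.0848] q [ 0.43  0.91 -0.42  1.8   0.64  0.57  1.91] open 0.134 F [-0.4 -0.3  0.1] M [ 0.07  0.04 -0.18] ff 45.0
turn [-0.  0. -0.] shift cm [-0.03  0.   -0.02] in present axes [-0.03  0.   -0.02]
```

step_arm(
  steps=[
    [[0, 0, 0], [0, 0, 5]],
    [[0, 0, 0], [0, 0, 6]],
    [[0, 0, 0], [0, 0, 6]],
    [[0, 0, 0], [0, 0, 6]],
    [[0, 0, 0], [0, 0, 6]],
    [[0, 0, 0], [0, 0, 6]],
    [[0, 0, 0], [0, 0, 6]],
    [[0, 0, 0], [0, 0, 6]],
    [[0, 0, 0], [0, 0, 6]],
    [[0, 0, 0], [0, 0, 6]],
    [[0, 0, 0], [0, 0, 6]],
    [[0, 0, 0], [0, 0, 0]],
  ],
)

```text
clock: 15.8
tool_pos: [0.5659, -0.1555, 0.0848]
eef_rot: [0.2, 0.98, -0.0, 0.0]
contact_force: [-0.0, -1.1, 0.6]
opening: 0.133
finger_force: 45.0
```

```bash
python3 to.py .566 -.155 .085 -27
```

```text
t 15.8 pos [ 0.5659 -0.1555  0.0848] q [ 0.27  0.89 -0.13  1.81  0.24  0.46  1.14] open 0.133 F [-0.  -1.1  0.6] M [-0.34 -0.08  0.13] ff 45.0
turn [-0.   0.   3.9] shift cm [ 0.01  0.05 -0.02] in present axes [ 0.01  0.05 -0.02]
```

step_arm(
  steps=[
    [[0, 0, 0], [0, 0, 2.5]],
    [[0, 0, 0], [0, 0, 2]],
    [[0, 0, 0], [0, 0, 0]],
    [[0, 0, 0], [0, 0, 0]],
    [[0, 0, 0], [0, 0, 0]],
    [[0, 0, 0], [0, 0, 0]],
  ],
)

```text
clock: 16.55
tool_pos: [0.5658, -0.1556, 0.0847]
eef_rot: [0.239, 0.971, -0.0, 0.0]
contact_force: [2.4, -3.6, -0.2]
opening: 0.136
finger_force: 45.0
```

```bash
python3 to.py .566 -.155 .085 -27; python3 - <<'E'
from h import *
s=snap('wrist'); a=s['img'][140:290,220:420,::-1]; cv2.imwrite('pics/w4c.png',cv2.resize(a,(800,600)))
E
```

```text
t 16.55 pos [ 0.5658 -0.1556  0.0847] q [ 0.26  0.89 -0.12  1.81  0.21  0.46  1.09] open 0.136 F [ 2.4 -3.6 -0.2] M [-0.79 -0.29  0.19] ff 45.0
turn [-0.   0.  -0.7] shift cm [ 0.01  0.06 -0.03] in present axes [ 0.01  0.06 -0.03]
```

View pics/w4c.png

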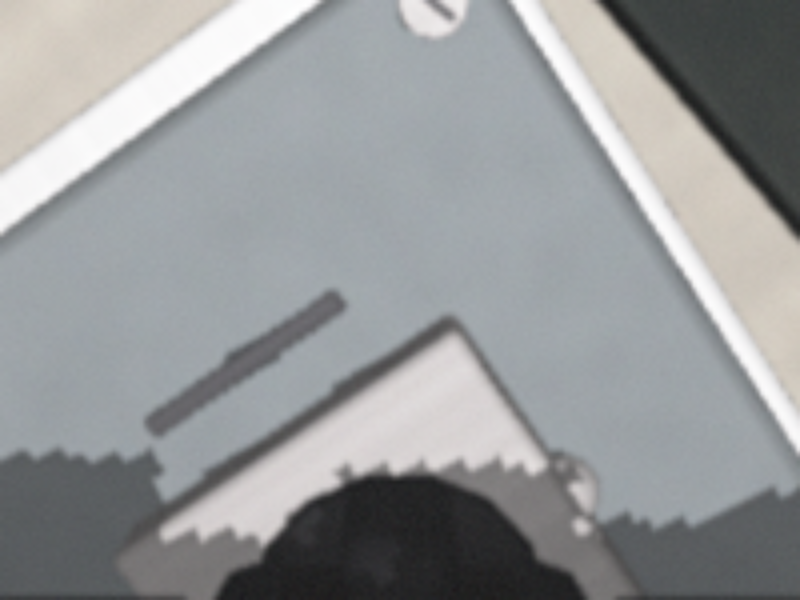

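The picture shows the plinth turned about 35° against the jaws, as the third step should look. The tool has turned about 1.21 rad, the jaw opening is unchanged (so no slip), and the moment is about 0.19 N m. I'm handing in.

```bash
python3 -c "
from plant import finish_job
print(finish_job())"
```

```text
the job is handed in; nothing more can be done
None
```

The job is handed in: the hood stands upright in the tray's large bay, and the gripper is holding the dial at the third step (about 1.21 rad measured by tool turn, 45 N grip) at 16.6 s; the judging result was not shown.

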